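Add a slotted weight to the glue press

TASK

Add the thick slotted steel weight to the glue press, on top of the weight already there: slide it sideways onto the stem beneath the cap, with its slot turned away from the lower weight's slot so that it drops over the lower weight's lug and lies fully home, flat on the lower weight, then let go. Do it gently: feel for the stem and the lug instead of forcing them, do not twist the lower weight round, and leave the thin weight and everything else where it is.

Things in the scene. Friction and masses are not known exactly. Their poses are not given: they have to be found in the camera images.
- weight: Thick slotted weight, the one to add: plain steel, 0.2 to 0.4 kg, a round plate 64 mm across and 14 mm thick with two parallel finger flats 50 mm apart (at its y = +25 and -25 mm, each 40 mm long). Lies flat on the table. Origin: centre of its flat underside, z up; x points from the centre out along its slot.
- weight_slot (a point): Mouth of the thick weight's slot, on the top edge at the rim, 32 mm along x from the centre. The slot goes right through the thickness, is 13 mm wide, open at the rim (mouth flared to 28 mm over the last 8 mm) and ends square 6 mm beyond the centre.
- weight_lug (a point): Top centre of the lug on the thick weight's top, opposite its slot, 22 mm from the centre (-x side): 12 mm long radially, 10 mm wide, 4 mm high, top edges bevelled 1.2 mm.
- thin_weight: Thin slotted weight, stays where it is: 7 mm thick, otherwise the same outline, slot and lug as the thick one. Origin: centre of its underside.
- press: Glue press: a wooden board 120 x 120 x 14 mm fixed to the table; on it a pile of glued cards (92 mm square) under a square steel platen 100 x 100 mm (top 34 mm above the table), set down by hand up to 5 mm off the board's middle along both the board's x and y, and stiff to shift. A stem rises from the platen's middle. Origin: centre of the board's underside, z up.
- pile (a point): Point over the middle of the BOARD, 48 mm above the table, level with the lower weight's flat top. The stem's axis stands up to 5 mm off it along the board's x and y, so it must be seen or felt. Stem: rigid, 11 mm across, with a round cap 22 mm across on top (underside 76 mm, top 84 mm above the table), too wide for a slot. A weight on top lies flat only with its slot astride the lower lug; else it rests 4 mm high.
- lower_side (a point): Rim of the board at the middle of its +x side, 60 mm from the board's middle, 14 mm above the table. The lower weight (just like the thick one, 14 mm thick, lug top 52 mm above the table, stiff to turn: 0.3 N m) lies on the platen round the stem with its slot towards this side, but up to 25 degrees off either way (0.43 rad); its lug is opposite its slot.
- stamp_a: Bystander: wooden rubber-stamp block, 50 x 35 x 28 mm. Origin: centre of its underside.
- stamp_b: Bystander: wooden rubber-stamp block, 35 x 35 x 28 mm. Origin: centre of its underside.
- ink_pad: Bystander: black ink pad, 70 x 50 x 17 mm. Origin: centre of its underside.
- glue: Bystander: white glue bottle, 62 mm across, 150 mm tall. Origin: centre of its underside.
- glue_cap: Bystander: small glue-bottle cap, 24 mm across, 16 mm tall. Origin: centre of its underside.
- punch: Bystander: hand punch (plier-like), about 140 mm long, 18 mm high. Origin: centre of its underside.
- cards: Bystander: stack of blank cards, 100 x 140 x 22 mm. Origin: centre of its underside.
Mind the look-alikes: they are no part of the job. What is shaped like the press but pink or purple is not meant.

How it is judged:
By the outcome, as a careful person would: the job done as asked, in the order asked, and still so for the second after the job is handed in, with the robot touching nothing.
It also fails if it takes over 72 s, if anything falls off the work surface, if the arm or the gripper's body presses on something with over 40 N, if the wrist force passes 120 N, or if a joint passes its speed limit or range.

ROBOT

A 6-joint arm with a two-finger parallel gripper is mounted at the origin on the work surface. World frame = base frame: x ahead of the robot, y to its left, z up, the work surface at z = 0. Lengths are in m, angles in degrees, forces in N, time in s.
With the tool pointing down it reaches from about 0.4 to 0.825 m from the base axis. Payload 7 kg.
Tool frame: the origin (TCP) lies midway between the tips of the shut fingers; the grasp point (between the pads) lies 19 mm behind it; z points along the fingers, y is the line along which they close (so a half turn about z gives the same grasp; the last joint's range is limited). The gripper opens to 88 mm and grips with 3 to 60 N. Pads are 19 mm wide; open, the fingers measure 130 mm over their backs; the gripper's body (78 mm by 193 mm) begins 47 mm behind the grasp point.
Start: joints at [84.574, 20.546, 0.682, 0, -70.136, -16.507], TCP at [0.252, 0.626, 0.227] pointing down, gripper open.
Joint ranges: [-176.03, 176.03], [-82.01, 121.73], [-58.28, 71.71], [-173.87, 95.51], [-174.79, -0.11], [-173.66, 173.66]. Speed limits (degrees/s): [136.94, 136.94, 172.46, 180, 180, 180].

INTERFACE

Orientations are given as [roll, pitch, yaw] about the fixed x, y, z axes, in that order (R = Rz(yaw) Ry(pitch) Rx(roll)).
In Python, from plant import ctrl, viewer, close_job gives the robot as it stands. The module is installed in compiled form; this text tells all that it offers.
- The arm moves only by the tool step_arm, never from a script. Its argument "moves" is a list that holds one entry, the list of rows, each a list of 5 numbers: the shift along the world's x, y, z in cm, then the turn about the world's z in rad, then the finger opening in cm, from 0 to 8.76. In form: [[[tx, ty, tz, twist, grip], ...]]. A call has 1 to 10 rows; each row shifts and turns the commanded pose from where the row before left it; what a row does not reach is not made up. A row lasts 1/10 s, in which the tool goes at most 50 mm and 8.59 degrees, less where a joint would pass 70% of its speed; a pose out of reach is approached as far as the arm can. A call with a gripper value outside its range is refused whole. The fingers move at their own pace and stop on an object; the grip force is fixed at half the most. Time passes only in rows, so rows that do not move let the fingers close. It gives the time, the measured TCP pose, the force, the opening and the grip force at its end, in the units of the state.
- ctrl.get_obs(): the state, without advancing time (a new reading comes with each control period).
- viewer.snapshot(name): name is "scene" or "side" or "wrist"; returns (picture, depth): 400x640x3 uint8, blue, green, red; 400x640 float32, m along the optical axis (not along the pixel's ray), 0 where there is no reading.
- viewer.camera_info(name): a dict with "camera_matrix" (3x3 intrinsics, pixels), "k1" (the pictures are not rectified: a ray, as slopes to the right and down, at radius r is drawn at 1 + k1 r^2 times it, then the intrinsics apply), "eye" and "orientation" of the camera in the world. Camera axes: x right, y down, z forward; pixel columns grow to the right and rows downward; lengths in m; the calibration is good to about 2 mm. A picture is of the moment at which its call begins: read the wrist's pose just before it. camera_info takes no time and is no camera call; for the wrist camera it gives the pose at the moment of the call.
- close_job(): hands the job in; it is judged then, once.
The state is a dict: "clock": time; "joint_pos": joint angles; "qvel": joint speeds; "tau": joint torques, N m; "tool_pos": TCP position; "orientation": TCP orientation; "force": force on the tool from outside, world axes, zero at the start; "moment": the same for the moment, N m; "opening": finger opening in m; "gripper_force": force on a finger pad.
Only numpy, scipy, OpenCV 4.12 (cv2) and the standard library are available. Lean on these libraries where they do the work, as an engineer would, in place of code of your own. Each camera call takes 0.05 s, during which the arm holds its last target. There are 200 camera calls.

## Working session

There is one attempt and no reset: what is moved stays moved. The work goes in short steps, Python scripts to look and compute and a tool call to move; the robot and the scene stay as the last step left them, time stands still between calls to the robot, and variables do not carry over. Pictures are saved under pics/ and viewed, at most 10 in all, crops included, and the job is handed in when it is done.

Besides the shell and the picture viewer there is one more tool, called after "Request:" as name(argument=value, ...) on one line, values as JSON. step_arm: Moves the arm, as the interface text tells. Its arguments: {"type":"object","properties":{"moves":{"type":"array","items":{"type":"array","items":{"type":"array","items":{"type":"number"}}}}},"required":["moves"]}

```bash
mkdir -p pics
cat > h.py <<'E'
import numpy as np, cv2
from plant import ctrl, viewer
from scipy.spatial.transform import Rotation as R
def snap(name):
    inf=viewer.camera_info(name); im,d=viewer.snapshot(name)
    np.savez(name+'.npz',im=im,d=d,K=inf['camera_matrix'],k1=inf['k1'],e=inf['eye'],o=np.array(inf['orientation']))
    return im,d,inf
def load(name): return np.load(name+'.npz')
def rot(o):
    o=np.array(o,float)
    return o if o.shape==(3,3) else R.from_euler('xyz',o,degrees=True).as_matrix()
def ray(z,u,v):
    K=z['K']; p=np.array([(u-K[0,2])/K[0,0],(v-K[1,2])/K[1,1]]); q=p.copy()
    for _ in range(20): q=p/(1+z['k1']*(q@q))
    return np.array([q[0],q[1],1.])
def at_z(z,u,v,h):
    d=rot(z['o'])@ray(z,u,v); return z['e']+d*(h-z['e'][2])/d[2]
def at_d(z,u,v):
    d=z['d'][int(v),int(u)]; return z['e']+rot(z['o'])@ray(z,u,v)*d
def proj(z,P):
    c=rot(z['o']).T@(np.array(P)-z['e']); q=c[:2]/c[2]; q=q*(1+z['k1']*(q@q)); K=z['K']
    return K[0,0]*q[0]+K[0,2],K[1,1]*q[1]+K[1,2]
E
python3 - <<'E'
from h import *
for n in ['scene','side']:
    im,d,inf=snap(n); cv2.imwrite(f'pics/{n}0.png',im); print(n,inf)
print(ctrl.get_obs())
E
```

```text
scene {'camera_matrix': array([[402.52170858,   0.        , 323.45546406],
       [  0.        , 402.52170858, 204.38302938],
       [  0.        ,   0.        ,   1.        ]]), 'k1': -0.024503835450391025, 'eye': array([1.13412924, 0.39393378, 0.65102372]), 'orientation': array([-129.27584615,    0.32369792,  115.3778146 ])}
side {'camera_matrix': array([[449.34122124,   0.        , 333.80958784],
       [  0.        , 449.34122124, 205.71234317],
       [  0.        ,   0.        ,   1.        ]]), 'k1': -0.11597886118087479, 'eye': array([ 0.17653474, -0.62514436,  0.8475058 ]), 'orientation': array([-134.47303564,   -0.40179468,  -23.82629994])}
{'clock': 0.1, 'joint_pos': array([ 8.45740437e+01,  2.05852641e+01,  6.37723448e-01, -1.53065558e-02,
       -7.01352045e+01, -1.65069049e+01]), 'qvel': array([ 0.05077286, -0.09338951,  0.10261154,  0.01483218,  0.0665151 ,
        0.01226719]), 'tau': array([-7.89879505e-04, -5.84162092e+01,  2.93751007e+01,  7.01555461e+00,
        1.01270154e-02, -5.08091250e-05]), 'tool_pos': array([0.2520019 , 0.62572074, 0.22573747]), 'orientation': array([ 1.79916576e+02, -9.71538688e-03, -2.19380657e+01]), 'force': array([ 1.18999256, -0.12223941, -0.57675042]), 'moment': array([ 0.01582148, -0.00463851,  0.03168933]), 'gripper_force': 0.0, 'opening': 0.08765338635467751}
```

View pics/scene0.png

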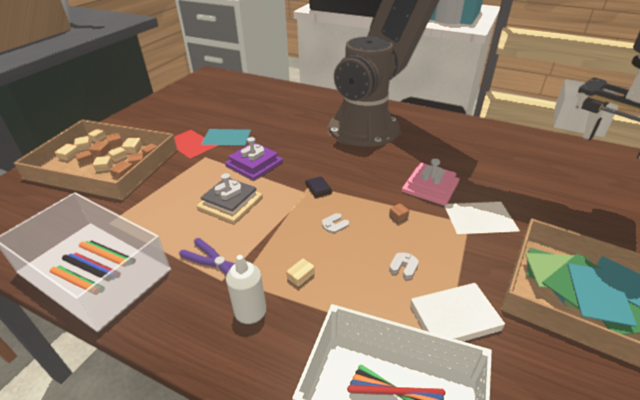

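View pics/side0.png

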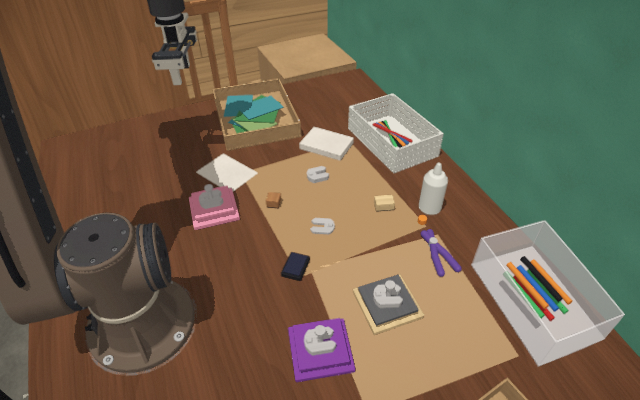

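The real press is at scene (230,195) and side (388,297). The two loose weights are at scene (335,222) and (404,264), which are side (322,226) and (318,173). I'll enlarge these.

Run:
```python
from h import *
a=load('scene');b=load('side')
def c(z,u,v,w=40,h=30): return cv2.resize(z['im'][v-h:v+h,u-w:u+w],(400,300),interpolation=cv2.INTER_CUBIC)
cv2.imwrite('pics/m1.png',np.vstack([np.hstack([c(a,335,222),c(a,404,264)]),np.hstack([c(b,388,300),c(a,230,195)])]))
for z,l in ((a,[(335,222),(404,264),(230,195)]),(b,[(322,226),(318,173),(388,300)])):
  print(rot(z['o'])[:,2])
  for p in l: print(p,at_z(z,*p,.01))
# height maps on weights
for (u0,v0) in [(335,222),(404,264)]:
  P=np.array([at_d(a,u,v) for u in range(u0-18,u0+19) for v in range(v0-16,v0+17)])
  m=(P[:,2]>.004)&(P[:,2]<.03); print(P[m].mean(0),np.percentile(P[m,2],[50,80,95]),P[m].min(0),P[m].max(0))
```

```text
[-0.697874   -0.33500232 -0.63304449]
(335, 222) [0.47584554 0.10816764 0.01      ]
(404, 264) [0.53620449 0.29612938 0.01      ]
(230, 195) [ 0.49522839 -0.18193793  0.01      ]
[ 0.29275574  0.65078027 -0.70055629]
(322, 226) [0.46919646 0.09741004 0.01      ]
(318, 173) [0.53903886 0.29371701 0.01      ]
(388, 300) [ 0.51628407 -0.16635905  0.01      ]
[0.47701103 0.106871   0.00804825] [0.00835872 0.00952138 0.01122218] [0.40371667 0.05323507 0.00403356] [0.53026028 0.15415044 0.01487613]
[0.5399841  0.29710291 0.01398251] [0.01507016 0.01621564 0.01759669] [0.47840516 0.25360588 0.00412096] [0.58673282 0.32265417 0.021774  ]
```

View pics/m1.png

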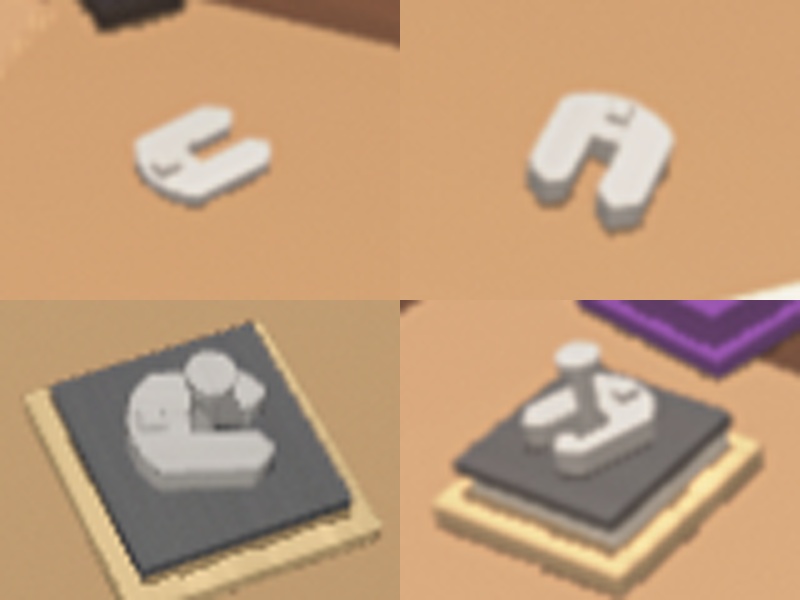

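Run:
```python
from h import *
a=load('scene');b=load('side')
ang=lambda d:np.degrees(np.arctan2(d[1],d[0]))
l=at_z(a,408.4,256.4,.018); m=at_z(a,400.6,276,.0); print('weight lug,mouth',l,m,ang(m-l))
for z,lu,ca in((a,(234.4,183.4),(225.6,175.4)),(b,(379,293),(390,284))):
  L=at_z(z,*lu,.052);C=at_z(z,*ca,.084); print('L',L,'C',C,np.linalg.norm((L-C)[:2]),ang(L-C))
# board corners from side crop px
for p in [(30,400),(250,325),(380,530),(130,600)]: print(at_z(b,348+p[0]/5,270+(p[1]-300)/5,.014))
```

```text
weight lug,mouth [0.51854931 0.299597   0.018     ] [ 5.62541414e-01  2.97889758e-01 -1.11022302e-16] -2.2224133457915665
L [ 0.49307395 -0.16225763  0.052     ] C [ 0.50895003 -0.17154587  0.084     ] 0.01839351451490512 149.67037951996787
L [ 0.4901703  -0.16605132  0.052     ] C [ 0.50890159 -0.17391718  0.084     ] 0.020315830069506068 157.22091567333786
[ 0.45772213 -0.1144317   0.014     ]
[ 0.5684717  -0.11780458  0.014     ]
[ 0.56591849 -0.23613792  0.014     ]
[ 0.4523738  -0.22227417  0.014     ]
```

Request:
step_arm(moves=[[[2.9, -3.3, 0, 0, 8.7], [2.9, -3.3, 0, 0, 8.7], [2.9, -3.3, 0, 0, 8.7], [2.9, -3.3, 0, 0, 8.7], [2.9, -3.3, 0, 0, 8.7], [2.9, -3.3, 0, 0, 8.7], [2.9, -3.3, 0, 0, 8.7], [2.9, -3.3, 0, 0, 8.7], [2.8, -3.3, 0, 0, 8.7], [2.8, -3.2, 0, 0, 8.7]]])

```text
clock: 1.1
tool_pos: [0.5409, 0.2955, 0.2263]
orientation: [180.0, 0.0, -21.9]
force: [0.6, 0.5, 0.1]
opening: 0.0872
gripper_force: 0.0
```

Run:
```python
from h import *
o=ctrl.get_obs();print(o['joint_pos'],o['tool_pos'])
im,d,inf=snap('wrist');print(inf['eye'],inf['orientation']);cv2.imwrite('pics/w1.png',im)
```

```text
[ 4.67733847e+01  1.50989879e+01 -7.11186507e+00 -8.66560660e-03
 -6.78156716e+01  2.13000081e+01] [0.54087035 0.29546309 0.226315  ]
[0.61695592 0.26472946 0.38634491] [ 1.62492006e+02  2.36219296e-02 -1.11894861e+02]
```

View pics/w1.png

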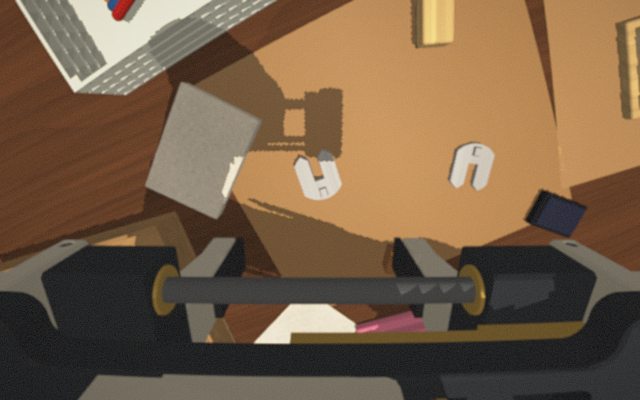

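The thick weight is at wrist (320,177), with its mouth up in the picture and its lug at about (322,190). I'll enlarge it.

Run:
```python
from h import *
z=load('wrist')
c=cv2.resize(z['im'][140:210,280:360],(800,700),interpolation=cv2.INTER_CUBIC)[:600]
# overlay model guess
ang=np.radians(-2);c0=np.array([.5405,.298])
cv2.imwrite('pics/w1c.png',c)
```

```text
(no output)
```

View pics/w1c.png

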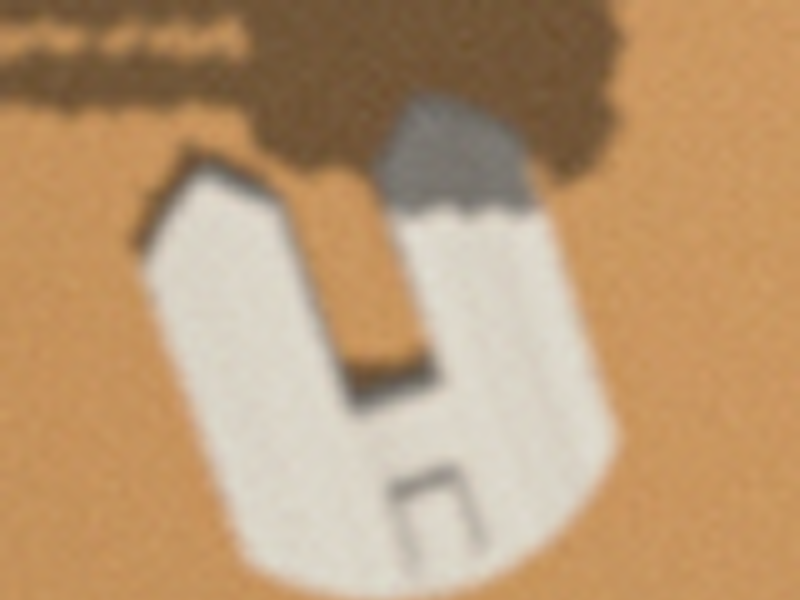

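Run:
```python
from h import *
z=load('wrist')
w=lambda x,y,h=.014: at_z(z,280+x/10-.45,140+y/10-.45,h)[:2]
ang=lambda d:np.degrees(np.arctan2(d[1],d[0]))
for p,q in (((145,260),(240,560)),((530,175),(615,420)),((290,210),(352,408))): print(ang(w(*p)-w(*q)))
print('width',np.linalg.norm(w(145,260)-w(530,130)))
E0=w(395,393);Lg=w(440,500,.018)
a=np.radians(-4)
print(E0,'centre',E0+.006*np.array([np.cos(a),np.sin(a)]), 'mid flats',(w(192,410)+w(585,330))/2)
```

```text
-5.7720399844690595
-2.120725982619507
-5.1297509204833425
width 0.051036079659763346
[0.53452723 0.2970489 ] centre [0.54051261 0.29663036] mid flats [0.53765226 0.29679715]
```

Request:
step_arm(moves=[[[0, 0.12, -2, 0.1, 8.7], [0, 0, -3, 0.1, 8.7], [0, 0, -4, 0.107, 8.7], [0, 0, -4, 0, 8.7], [0, 0, -4, 0, 8.7], [0, 0, -3, 0, 8.7], [0, 0, -1.5, 0, 8.7], [0, 0, -0.5, 0, 8.7], [0, 0, 0, 0, 8.7]]])

```text
clock: 2.05
tool_pos: [0.5398, 0.2981, 0.0059]
orientation: [179.9, 0.1, -4.3]
force: [-0.5, 0.2, -0.7]
opening: 0.0871
gripper_force: 0.0
```

Request:
step_arm(moves=[[[0, 0, -0.3, 0, 7], [0, 0, 0, 0, 5], [0, 0, 0, 0, 4.5], [0, 0, 0, 0, 4.5], [0, 0, 0, 0, 4.5], [0, 0, 0, 0, 4.5], [0, 0, 0, 0, 4.5]]])

```text
clock: 2.75
tool_pos: [0.5401, 0.298, 0.0039]
orientation: [180.0, 0.0, -4.3]
force: [-1.7, -2.2, 5.1]
opening: 0.0498
gripper_force: 30.0
```

Request:
step_arm(moves=[[[0, 0, 0.5, 0, 4.5], [0, 0, 1.5, 0, 4.5], [0, 0, 3, 0, 4.5], [0, 0, 3, 0, 4.5], [0, 0, 3, 0, 4.5], [0, 0, 3, 0, 4.5], [0, 0, 3, 0, 4.5], [0, 0, 2.5, 0, 4.5], [0, 0, 1, 0, 4.5], [0, 0, 0, 0, 4.5]]])

```text
clock: 3.75
tool_pos: [0.5404, 0.2988, 0.2095]
orientation: [-179.9, -0.1, -4.3]
force: [0.6, -0.6, -4.1]
opening: 0.0494
gripper_force: 30.0
```

Request:
step_arm(moves=[[[0.1, -1, 0, -0.1, 4.5], [0.1, -2, 0, -0.14, 4.5], [0.1, -2, 0, -0.14, 4.5], [0.1, -2, 0, -0.14, 4.5], [0.1, -2, 0, -0.14, 4.5], [0.1, -2, 0, -0.14, 4.5], [0.1, -2, 0, -0.14, 4.5], [0.1, -2, 0, -0.14, 4.5], [0.1, -2, 0, -0.14, 4.5], [0.1, -2, 0, -0.14, 4.5]]])

```text
clock: 4.75
tool_pos: [0.549, 0.1072, 0.2061]
orientation: [179.8, -0.0, -82.6]
force: [0.1, -0.4, -3.4]
opening: 0.0496
gripper_force: 30.0
```

Request:
step_arm(moves=[[[0.1, -2, 0, -0.14, 4.5], [0.1, -2, 0, -0.14, 4.5], [0.1, -2, 0, -0.14, 4.5], [0.1, -2, 0, -0.14, 4.5], [0.1, -2, 0, -0.14, 4.5], [0.1, -2, 0, -0.14, 4.5], [0.1, -2, 0, -0.14, 4.5], [0.1, -2, 0, -0.14, 4.5], [0.1, -2, 0, -0.14, 4.5], [0.1, -2, 0, -0.14, 4.5]]])

```text
clock: 5.75
tool_pos: [0.559, -0.0923, 0.2061]
orientation: [179.9, -0.2, -162.8]
force: [0.1, 0.4, -3.8]
opening: 0.0497
gripper_force: 30.0
```

Request:
step_arm(moves=[[[0.3, -2, 0, -0.14, 4.5], [0.3, -2, 0, -0.14, 4.5], [0.3, -2, 0, -0.14, 4.5], [0.3, -2, 0, -0.14, 4.5], [0.3, -2, 0, -0.14, 4.5], [0, -1, 0, -0.08, 4.5], [0, 0, 0, 0, 4.5]]])

```text
clock: 6.45
tool_pos: [0.574, -0.2026, 0.2058]
orientation: [-179.9, -0.2, 152.6]
force: [0.2, 0.4, -4.3]
opening: 0.0496
gripper_force: 30.0
```

Run:
```python
from h import *
print(ctrl.get_obs()['joint_pos'])
im,d,inf=snap('wrist');print(inf['eye'],inf['orientation']);cv2.imwrite('pics/w2.png',im)
```

```text
[-1.09778131e+00  1.53006966e+01 -9.58858308e+00 -3.89544019e-02
 -6.53394565e+01 -1.16261164e+02]
[ 0.502706   -0.16557865  0.36618173] [1.62838228e+02 2.73356556e-02 6.26618633e+01]
```

View pics/w2.png

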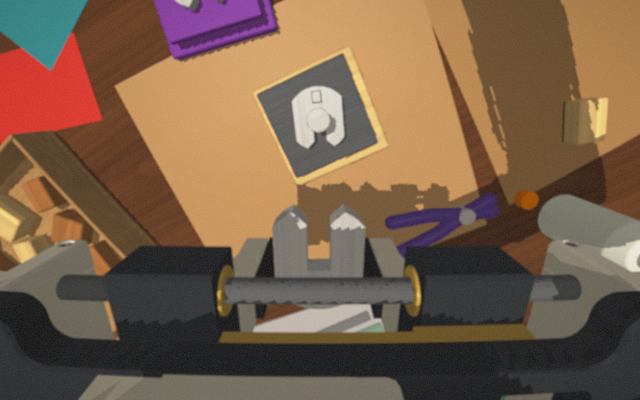

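The press is at (320,120) with its lug up and slot down in the picture. The held weight's prongs are at (290,225) and (347,225). I'll enlarge both.

Run:
```python
from h import *
z=load('wrist')
a=cv2.resize(z['im'][80:155,270:370],(800,600),interpolation=cv2.INTER_CUBIC)
b=cv2.resize(z['im'][200:280,265:375],None,fx=4,fy=4,interpolation=cv2.INTER_CUBIC)
cv2.imwrite('pics/w2c.png',np.hstack([cv2.resize(z['im'][82:154,285:350],None,fx=8,fy=8,interpolation=cv2.INTER_CUBIC)[:,:520], cv2.copyMakeBorder(cv2.resize(z['im'][200:275,265:335][:, :],None,fx=4,fy=4,interpolation=cv2.INTER_CUBIC),0,576-300,0,0,cv2.BORDER_CONSTANT)]))
h=z['im'][200:280,305-40:305+0]
# board/platen corners not needed
```

```text
(no output)
```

View pics/w2c.png

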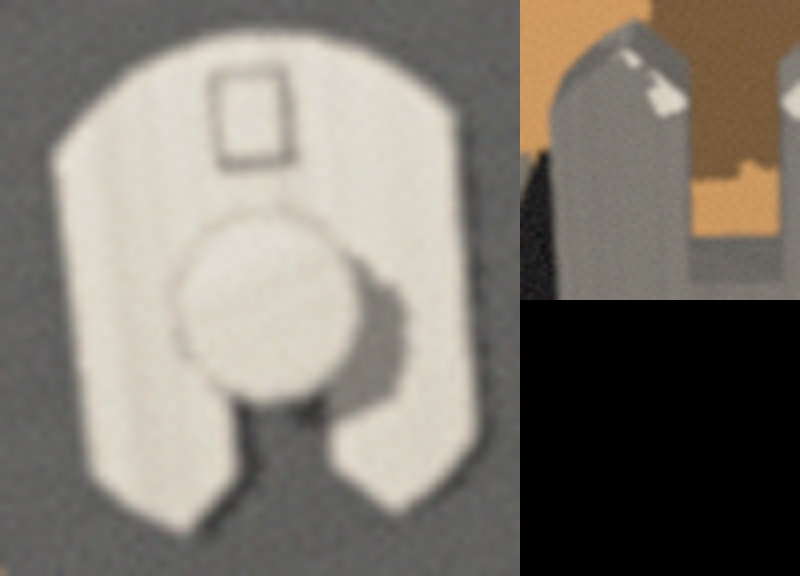

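Run:
```python
from h import *
z=load('wrist')
w=lambda x,y,h: at_z(z,285+x/8-.45,82+y/8-.45,h)[:2]
ang=lambda d:np.degrees(np.arctan2(d[1],d[0]))
print('flats',ang(w(55,160,.048)-w(92,470,.048)),ang(w(457,115,.048)-w(480,430,.048)))
C=w(268,308,.084);L=w(252,115,.052);print('cap',C,'lug',L,ang(L-C),np.linalg.norm(L-C),'cap r',np.linalg.norm(w(178,308,.084)-C))
mid=(w(74,315,.048)+w(468,272,.048))/2;print('flat mid',mid)
T=ctrl.get_obs()['tool_pos'];zt=T[2]-.0039+.014
hh=lambda x,y,h:at_z(z,265+(x-520)/4-.4,200+y/4-.4,h)[:2]
e=(hh(690,283,zt)+hh(780,283,zt))/2; print('width',np.linalg.norm(hh(690,283,zt)-hh(780,283,zt)))
s1=(hh(690,120,zt)+hh(780,120,zt))/2
print('slot dir',ang(s1-e), ang(hh(690,120,zt)-hh(690,283,zt)),ang(hh(780,120,zt)-hh(780,283,zt)))
yaw=np.radians(152.6);d=np.array([np.cos(yaw),np.sin(yaw)]);n=np.array([-d[1],d[0]])
wc=e+.006*d; print('held centre',wc,'rel tool',(wc-T[:2])@d,(wc-T[:2])@n)
print('held->cap along,across',(C-wc)@d,(C-wc)@n)
```

```text
flats 158.40550016896134 158.21984023005777
cap [ 0.51150185 -0.17057947] lug [ 0.49072214 -0.16213018] 157.8727427518829 0.022431826993501464 cap r 0.010301431845342783
flat mid [ 0.51113754 -0.17008081]
width 0.012771692024432754
slot dir 152.66225664991615 151.99080449636813 153.33373899258945
held centre [ 0.57536575 -0.20321129] rel tool -0.001741090175940309 0.0005660753157747042
held->cap along,across 0.07171651411904109 0.00041912287887783473
```

Run:
```python
from h import *
b=load('side');a=load('scene')
print(at_z(b,432,205,.02),at_z(b,437,168,.15),at_z(a,247,315,.0),at_z(a,239,258,.15))
c=np.array([.5113,-.1704]);y=np.radians(158.2);d=np.array([np.cos(y),np.sin(y)]);n=np.array([-d[1],d[0]])
for p in (at_z(b,437,168,.15),at_z(a,239,258,.15)): print((p[:2]-c)@d,(p[:2]-c)@n)
```

```text
[0.76255168 0.04247265 0.02      ] [0.75305246 0.04295031 0.15      ] [0.78129814 0.06013063 0.        ] [0.77204882 0.06052818 0.15      ]
-0.14523228885776426 -0.287871826983427
-0.15634228438244552 -0.31124727126666235
```

Request:
step_arm(moves=[[[0.09, 0.74, -0.5, 0.098, 4.5], [0, 0, -2, 0, 4.5], [0, 0, -2, 0, 4.5], [0, 0, -1, 0, 4.5], [0, 0, 0, 0, 4.5]]])

```text
clock: 7.0
tool_pos: [0.5747, -0.1936, 0.1514]
orientation: [-179.9, -0.2, 158.5]
force: [-0.1, -0.9, -3.7]
opening: 0.0497
gripper_force: 30.0
```

Request:
step_arm(moves=[[[0, -0.15, -2, 0, 4.5], [0, 0, -2.5, 0, 4.5], [0, 0, -2.5, 0, 4.5], [0, 0, -1.5, 0, 4.5], [0, 0, -0.6, 0, 4.5], [0, 0, 0, 0, 4.5], [0, 0, 0, 0, 4.5]]])

```text
clock: 7.7
tool_pos: [0.577, -0.1958, 0.0638]
orientation: [180.0, 0.1, 158.5]
force: [0.6, 0.7, -3.4]
opening: 0.0496
gripper_force: 30.0
```

Run:
```python
from h import *
print(ctrl.get_obs()['tool_pos'],ctrl.get_obs()['orientation'])
im,d,inf=snap('wrist');cv2.imwrite('pics/w3.png',im)
```

```text
[ 0.57697115 -0.19584484  0.06376366] [1.79986765e+02 9.61824537e-02 1.58483895e+02]
```

View pics/w3.png

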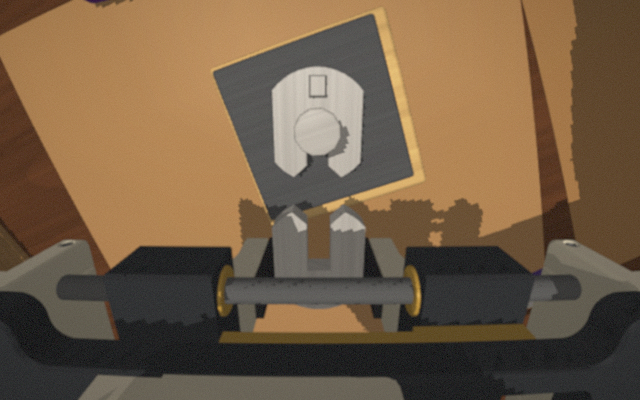

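The cap is at (317,132), the lower lug at (318,86), and the held slot spans u 307.5–330. They look well aligned, so I'll compute what's left.

Run:
```python
from h import *
z=load('wrist');T=np.array([.5770,-.1958,.0638])
C=at_z(z,317.3,132,.084)[:2];L=at_z(z,317.8,86,.052)[:2]
print(C,L,np.degrees(np.arctan2(*(L-C)[::-1])))
zt=T[2]+.010
e=at_z(z,318.5,270.5,zt)[:2]
y=np.radians(158.3);d=np.array([np.cos(y),np.sin(y)]);n=np.array([-d[1],d[0]])
wc=e+.006*d;print(wc,'rel tool',(wc-T[:2])@d,(wc-T[:2])@n,'to go',(C-wc)@d,(C-wc)@n,d,n)
```

```text
[ 0.51161889 -0.17062165] [ 0.49125032 -0.16237279] 157.95303558902006
[ 0.57875957 -0.19639423] rel tool -0.0018545883914105356 -9.847818509635521e-05 to go 0.07191191975037746 0.0008789097217197327 [-0.92913257  0.36974676] [-0.36974676 -0.92913257]
```

Request:
step_arm(moves=[[[-0.03, -0.08, -0.4, 0, 4.5], [0, 0, 0, 0, 4.5], [-0.74, 0.296, 0, 0, 4.5], [-0.74, 0.296, 0, 0, 4.5], [-0.74, 0.296, 0, 0, 4.5], [-0.74, 0.296, 0, 0, 4.5], [-0.74, 0.296, 0, 0, 4.5], [0, 0, 0, 0, 4.5], [0, 0, 0, 0, 4.5]]])

```text
clock: 8.65
tool_pos: [0.5389, -0.1817, 0.0589]
orientation: [180.0, 0.0, 158.5]
force: [0.0, 0.1, -3.6]
opening: 0.0497
gripper_force: 30.0
```

Run:
```python
from h import *
o=ctrl.get_obs();print(o['tool_pos'],o['orientation'],o['force'],o['moment'])
im,d,inf=snap('wrist');cv2.imwrite('pics/w4.png',im[50:310,180:460])
```

```text
[ 0.53891654 -0.18169742  0.05888762] [1.79991732e+02 4.07042499e-02 1.58469362e+02] [ 0.04474304  0.06564765 -3.63584912] [-0.00637158 -0.21549468  0.02997456]
```

View pics/w4.png

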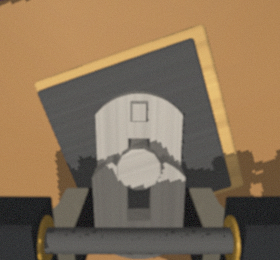

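The weight lines up with the lug and cap at (319,~165), so I'll slide on slowly and watch the force.

Request:
step_arm(moves=[[[-0.28, 0.112, 0, 0, 4.5], [-0.28, 0.112, 0, 0, 4.5], [-0.28, 0.112, 0, 0, 4.5], [-0.28, 0.112, 0, 0, 4.5], [-0.28, 0.112, 0, 0, 4.5], [0, 0, 0, 0, 4.5]]])

```text
clock: 9.3
tool_pos: [0.5242, -0.176, 0.0586]
orientation: [180.0, -0.0, 158.4]
force: [-0.7, -0.1, -3.3]
opening: 0.0497
gripper_force: 30.0
```

Request:
step_arm(moves=[[[-0.28, 0.112, 0, 0, 4.5], [-0.28, 0.112, 0, 0, 4.5], [-0.28, 0.112, 0, 0, 4.5], [-0.19, 0.074, 0, 0, 4.5], [0, 0, 0, 0, 4.5], [0, 0, 0, 0, 4.5]]])

```text
clock: 9.9
tool_pos: [0.5145, -0.1721, 0.0587]
orientation: [180.0, 0.0, 158.5]
force: [0.2, 0.2, -4.3]
opening: 0.0497
gripper_force: 30.0
```

Request:
step_arm(moves=[[[-0.14, 0.056, 0, 0, 4.5], [-0.14, 0.056, 0, 0, 4.5], [-0.09, 0.037, 0, 0, 4.5], [0, 0, 0, 0, 4.5], [0, 0, 0, 0, 4.5]]])

```text
clock: 10.4
tool_pos: [0.5108, -0.1706, 0.0586]
orientation: [180.0, 0.0, 158.5]
force: [-0.0, -0.8, -4.2]
opening: 0.0498
gripper_force: 30.0
```

Request:
step_arm(moves=[[[-0.05, 0.018, 0, 0, 4.5], [-0.05, 0.018, 0, 0, 4.5], [0, 0, 0, 0, 4.5], [0, 0, 0, 0, 4.5]]])

```text
clock: 10.8
tool_pos: [0.5103, -0.1703, 0.0588]
orientation: [180.0, 0.1, 158.5]
force: [1.7, -1.5, -4.2]
opening: 0.0494
gripper_force: 30.0
```

Request:
step_arm(moves=[[[0.02, -0.01, -0.1, 0, 4.5], [0, 0, -0.1, 0, 4.5], [0, 0, -0.1, 0, 4.5], [0, 0, -0.05, 0, 4.5], [0, 0, 0, 0, 4.5], [0, 0, 0, 0, 4.5]]])

```text
clock: 11.4
tool_pos: [0.5102, -0.1703, 0.0551]
orientation: [180.0, 0.0, 158.5]
force: [3.4, -1.4, -3.3]
opening: 0.0497
gripper_force: 30.0
```

Request:
step_arm(moves=[[[0, 0, -0.1, 0, 4.5], [0, 0, -0.1, 0, 4.5], [0, 0, 0, 0, 4.5], [0, 0, 0, 0, 4.5]]])

```text
clock: 11.8
tool_pos: [0.5102, -0.1704, 0.0531]
orientation: [180.0, 0.0, 158.4]
force: [4.2, -1.2, -3.0]
opening: 0.0495
gripper_force: 30.0
```

Request:
step_arm(moves=[[[0.04, -0.015, 0, 0, 4.5], [0, 0, -0.05, 0, 4.5], [0, 0, -0.05, 0, 4.5], [0, 0, 0, 0, 4.5], [0, 0, 0, 0, 4.5]]])

```text
clock: 12.3
tool_pos: [0.5102, -0.1705, 0.052]
orientation: [-180.0, -0.0, 158.4]
force: [3.2, -0.4, -2.7]
opening: 0.0496
gripper_force: 30.0
```

Request:
step_arm(moves=[[[0.03, -0.01, -0.05, 0, 4.5], [0, 0, -0.05, 0, 4.5], [0, 0, 0, 0, 4.5], [0, 0, 0, 0, 4.5]]])

```text
clock: 12.7
tool_pos: [0.5103, -0.1705, 0.0517]
orientation: [-180.0, -0.0, 158.5]
force: [-1.1, 1.3, 6.3]
opening: 0.05
gripper_force: 30.0
```

Contact came at TCP z 0.0517, the height expected for fully home. I'll release.

Request:
step_arm(moves=[[[0, 0, 0.04, 0, 4.5], [0, 0, 0, 0, 5.2], [0, 0, 0, 0, 5.6], [0, 0, 0, 0, 6.2], [0, 0, 0, 0, 6.8], [0, 0, 0, 0, 6.8], [0, 0, 0, 0, 6.8]]])

```text
clock: 13.4
tool_pos: [0.5106, -0.1706, 0.0514]
orientation: [-180.0, -0.0, 158.4]
force: [-0.3, 0.5, -0.5]
opening: 0.0677
gripper_force: 0.0
```

Request:
step_arm(moves=[[[0, 0, 0.5, 0, 6.8], [0, 0, 1, 0, 6.8], [0, 0, 2, 0, 6.8], [0, 0, 3, 0, 6.8], [0, 0, 3, 0, 6.8], [0, 0, 3, 0, 6.8], [0, 0, 2, 0, 6.8], [0, 0, 0, 0, 6.8], [0, 0, 0, 0, 6.8]]])

```text
clock: 14.3
tool_pos: [0.5107, -0.1705, 0.1974]
orientation: [179.9, 0.1, 158.4]
force: [0.5, 0.1, -0.8]
opening: 0.0679
gripper_force: 0.0
```

Run:
```python
from h import *
snap('wrist');z=load('wrist');b=snap('side')[0]
u,v=map(int,proj(z,[.5113,-.1704,.062]));print(u,v)
f=lambda im,u,v:cv2.resize(im[max(v-38,0):v+38,u-40:u+40],(400,380),interpolation=cv2.INTER_CUBIC)
cv2.imwrite('pics/fin.png',np.hstack([f(z['im'],u,v),f(b,388,298)]))
y=np.radians(158.3);d=np.array([np.cos(y),np.sin(y)]);n=np.array([-d[1],d[0]])
for s,t in((-.022,0),(0,.018),(0,-.018),(.02,.017),(.02,-.017),(-.02,.015),(-.02,-.015),(.022,0)):
  p=np.array([.5113,-.1704])+s*d+t*n;print(s,t,at_d(z,*np.round(proj(z,[*p,.062])))[2].round(4))
```

```text
318 189
-0.022 0 0.0671
0 0.018 0.0645
0 -0.018 0.0639
0.02 0.017 0.0626
0.02 -0.017 0.0629
-0.02 0.015 0.063
-0.02 -0.015 0.063
0.022 0 0.0529
```

View pics/fin.png

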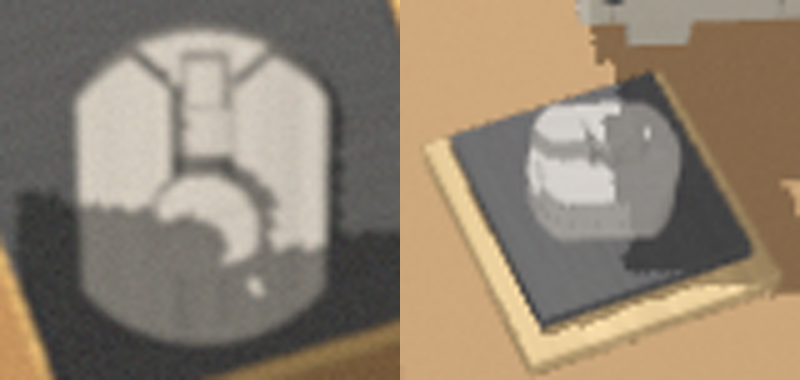

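The slot sits astride the lower lug, and the weight's top is flat at about 0.063 m, the height for fully home. I'll hand it in.

```bash
python3 -c "
from plant import close_job
print(close_job())"
```

```text
the job is handed in; nothing more can be done
None
```

The thick weight is on the press, lying flat on the lower weight with its slot over the lower lug; I let go, moved the gripper clear and handed the job in at about 14 s.

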